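# Hold the inspection scope through the guide plate over a wax ring

## Robot

A 6-joint arm with a two-finger parallel gripper is mounted at the origin on a cart in front of the work surface, level with it; the furniture and walls round the work are solid. World frame = base frame: x ahead of the robot, y to its left, z up, the work surface at z = 0. Lengths are in mm, angles in rad, forces in N, time in s.
With the tool pointing down it reaches from about 400 to 925 mm from the base axis. Payload 12.5 kg.
Tool frame: the origin (TCP) lies at the very end of the fingers, on their centre line; the grasp point (between the pads) lies 19 mm behind it; z points along the fingers, y is the direction in which the jaws open and shut (so a half turn about z gives the same grasp; the last joint's range is limited). The gripper opens to 95 mm and grips with 3 to 60 N. Pads are 20 mm wide; open, the fingers measure 119 mm over their backs; the gripper's body (75 mm by 180 mm) begins 59 mm behind the grasp point.
Start: joints at [-1.212, 0.491, 1.559, -0, 1.092, -0.106], TCP at [280.177, -558.702, 214.661] pointing down, gripper open.
Joint ranges: [-3.1, 3.1], [-0.84, 2.19], [0.05, 2.79], [-1.13, 4.28], [0.06, 2.93], [-2.69, 2.69]. Speed limits (rad/s): [2.22, 2.22, 2.79, 3.14, 3.14, 3.14].

## Interface

Orientations are given as [roll, pitch, yaw] about the fixed x, y, z axes, in that order (R = Rz(yaw) Ry(pitch) Rx(roll)).
In Python, from cell import env, read_camera, get_calibration gives the robot as it stands.
- The arm moves only by the tool arm_command, never from a script. Its argument "targets" is a list of rows, each a list of 3 entries, a list of its own where there are three numbers: the turn, a rotation vector about the tool's x, y, z in rad, then the shift along the tool's x, y, z in m, then the closure in counts, from 0 (fully open) to 255 (shut). In form: [[[rx, ry, rz], [tx, ty, tz], fingers], ...]. A call has 1 to 8 rows; each row is the pose to reach, as a shift and turn from the pose commanded when the call began, along the tool's axes at that moment; what a row does not reach only later rows make up. A row lasts 1/10 s, in which the tool goes at most 50 mm and 8.59 degrees, less where a joint would pass 70% of its speed; a pose out of reach is approached as far as the arm can. A call with a gripper value outside its range is refused whole. The fingers move at their own pace and stop on an object; the grip force is fixed at half the most. Time passes only in rows, so rows that repeat a pose let the fingers close. It gives the time, the measured TCP pose, the force and the opening at its end, in the units of the state.
- env.state(): the state, without advancing time (a new reading comes with each control period).
- read_camera(name): name is "scene" or "top"; returns (picture, depth): 480x640x3 uint8, blue, green, red; 480x640 float32, mm along the optical axis (not along the pixel's ray), 0 where there is no reading.
- get_calibration(name): a dict with "vfov" (degrees; the focal length in pixels is half the picture's height over the tangent of half this angle, whatever the lens; pixels are square), "cx", "cy" (the principal point, pixels), "world_from_camera" (4x4, takes a point from camera to world coordinates). Camera axes: x right, y down, z forward; pixel columns grow to the right and rows downward; lengths in mm; the calibration is good to about 2 mm. A picture is of the moment at which its call begins. get_calibration takes no time and is no camera call.
- env.job_done(): hands the job in, once; it reports no verdict.
The state is a dict: "t": time; "joints": joint angles; "qvel": joint speeds; "tau": joint torques, N m; "eef_pos": TCP position; "tcp_rot": TCP orientation; "ft_force": force on the tool from outside, world axes, zero at the start; "moment": the same for the moment, N m; "opening": opening from 0.0 (shut) to 1.0 (fully open).
Only numpy, scipy, OpenCV 4.12 (cv2) and the standard library are available. Lean on these libraries where they do the work, as an engineer would, in place of code of your own. Each camera call takes 0.05 s, during which the arm holds its last target.

## Task

Look at the wax ring through the inspection stand: lift the pencil scope out of its dock, turn it above the guide plate, over the bore, so that its fin points the way the index rib points out from the bore, and only then lower its stem through the bore. The scope must never touch the stand or the ring, and the other loose things on the bench stay where they are. Finish while still holding the scope still and upright, centred in the bore, fin in line with the rib, its lens end about 10 mm above the top of the ring.

Things in the scene. Friction and masses are not known exactly. Their poses are not given: they have to be found in the camera images.
- scope: Loose upright pencil scope, about 90 g. Origin: centre of its lens end (bottom of the stem), z up the stem. Steel stem 12 mm in diameter, z = 0 to 90 mm; above it a black grip, z = 90 to 140 mm, 28 mm along x, 24 mm along y, with a fin at -x. It starts hanging in the dock, lens end 13 mm above the bench, the grip's underside resting on the tube, fin within 60 degrees of straight towards the robot
- lens (a point): centre of the scope's lens end, same as its origin
- fin (a point): outer tip of the scope's fin, 26 mm from the stem's axis in the scope's -x direction, 113 mm above the lens end; the fin is 6 mm thick, from x = -14 to -26 mm, z = 98 to 128 mm
- flats (a point): middle of the scope's grip, on its axis, 115 mm above the lens end; the grip's +y and -y faces are the two free flats to grip it by, 24 mm apart
- dock: Fixed dock: round dark foot 72 mm in diameter, 10 mm high, with an upright aluminium tube 34 mm in outer diameter, bore 18 mm, open at the top 103 mm above the bench. Origin at the centre of its underside, on the bench. It may stand left or right of the inspection stand
- stand: Fixed inspection stand. Origin: centre of its underside, on the bench, straight below the bore; z up. Foot 80 mm (x) by 110 mm (y): a wooden block under a dark steel plate, 40 mm high in all; pillars 12 mm thick at y = -43 and +43 mm; aluminium guide plate 64 mm (x) by 110 mm (y), z = 101 to 117 mm, with a vertical through bore 26 mm in diameter in its middle; screw heads above the pillars, up to z = 121 mm
- bore (a point): centre of the bore in the top face of the guide plate, 117 mm above the bench
- rib (a point): middle of the dark index rib on top of the guide plate: 13 mm long, 4 mm wide, 3 mm high, from x = -17 to -30 mm of the stand, so it points from the bore in the stand's -x direction, within 30 degrees of towards the robot. The fin is in line with it when the x axes of scope and stand are parallel and alike
- wax_ring: Loose green wax ring, 26 mm in diameter, 14 mm high, lying on the stand's foot within 3 mm of the bore's axis. Origin at the centre of its underside, 40 mm above the bench; its top is 54 mm above the bench
- needle_file: bystander: needle file, 8x130x8 mm, lying between dock and stand; origin at the middle of its underside, long axis y
- dish: bystander: small white round dish, 63 mm in diameter, 22 mm high, behind the work; origin at the centre of its underside
- wood_file: bystander: file with wooden handle, 16x195x16 mm, behind the work; origin at the middle of its underside, long axis y
Things that resemble listed ones, but are neither listed nor needed, are in the scene too. Of the things that look like the scope, the larger one is meant.

How it is judged (in metres and radians):
On the way, in this order (a step that is already met when the one before it is completed fails the run):
1. the scope is lifted clear of its dock (height (world z) of lens above 0.105 m and contact force between the fingers and scope above 0.5 N), for 0.1 s.
2. above the guide plate, lens end over the bore, the fin faces the way the rib points (z of lens in the frame of stand above 0.118 m and horizontal distance between lens and bore below 0.01 m and angle between the x axis of scope and the x axis of stand, either way round below 0.26 rad and x of fin in the frame of stand below -0.01 m), for 0.1 s.
At the end, for the whole second after the job is handed in: Held by the gripper alone: lens end within 4 mm of the bore's axis and 4 to 17 mm above the ring's top, tilted under 5 degrees, fin within 10 degrees of the rib's direction, still; ring under the bore, no bystander moved over 25 mm (horizontal distance between lens and bore below 0.004 m and z of lens in the frame of wax_ring between 0.018 and 0.031 m and angle between scope's own z axis and vertical below 0.09 rad and angle between the x axis of scope and the x axis of stand, either way round below 0.17 rad and x of fin in the frame of stand below -0.015 m and linear speed of scope below 0.02 m/s and contact force between the fingers and scope above 0.5 N and contact force between each of stand, wax_ring, dock and scope below 0.2 N and horizontal distance between wax_ring and bore below 0.008 m and distance of each of needle_file, dish, wood_file from where it was at the start of the episode below 0.025 m); the arm keeps its last pose, push and grip.
It fails at once if the scope touches the stand or the bore's wall (contact force between scope and stand above 0.3 N).
It fails at once if the scope touches the wax ring (contact force between scope and wax_ring above 0.3 N).
It fails at once if a bystander is knocked away (distance of any of needle_file, dish, wood_file from where it was at the start of the episode above 0.025 m).
It also fails if it takes over 42 s, if anything falls off the work surface, if the arm or the gripper's body presses on something with over 40 N, if the wrist force passes 120 N, or if a joint passes its speed limit or range.

## Working session

There is one attempt and no reset: what is moved stays moved. The work goes in short steps, Python scripts to look and compute and a tool call to move; the robot and the scene stay as the last step left them, time stands still between calls to the robot, and variables do not carry over. Pictures are saved under pics/ and viewed, and the job is handed in when it is done.

Besides the shell and the picture viewer there is one more tool, called after ">>>" by a JSON object that holds its "fn" and its "kwargs", one argument or row to a line. arm_command: Moves the arm, as the interface text tells. Its arguments: {"type":"object","properties":{"targets":{"type":"array"}},"required":["targets"]}

```bash
mkdir -p pics; ls; python3 - <<'E'
from cell import env, read_camera, get_calibration
import cv2,numpy as np
print(env.state())
for n in("scene","top"):
    p,d=read_camera(n); cv2.imwrite(f"pics/{n}0.png",p); np.savez(f"{n}0.npz",p=p,d=d)
    c=get_calibration(n); print(n,c)
E
```

```text
pics
{'t': 0.0, 'joints': array([-1.21158883e+00,  4.91550040e-01,  1.55947423e+00,  1.06032976e-06,
        1.09170227e+00, -1.05565473e-01]), 'qvel': array([-1.65552647e-04, -1.57830435e-03,  5.59047140e-04,  2.72320810e-05,
       -1.30051821e-04,  2.18626808e-04]), 'tau': array([-7.49904825e-05, -6.12643576e+01, -2.58180696e+01,  6.92777149e-02,
        4.81838908e-02, -9.21571291e-05]), 'eef_pos': array([ 280.08635533, -558.44006146,  214.05913118]), 'tcp_rot': array([-3.14046517e+00, -1.20412970e-04,  4.64772411e-01]), 'ft_force': array([-0.55192069, -0.29287025,  0.18454058]), 'moment': array([-0.02104913,  0.06455313,  0.01780635]), 'opening': 1.0022642934945132}
scene {'vfov': 42.14060962337771, 'cx': 318.5065254800381, 'cy': 241.36326325280288, 'world_from_camera': array([[-8.15118445e-01, -2.95132028e-01,  4.98476686e-01,
         5.23129686e+01],
       [-5.78885934e-01,  4.47289534e-01, -6.81779398e-01,
         9.02422448e+02],
       [-2.17484679e-02, -8.44292105e-01, -5.35441729e-01,
         6.49506503e+02],
       [ 0.00000000e+00,  0.00000000e+00,  0.00000000e+00,
         1.00000000e+00]])}
top {'vfov': 57.53449524643165, 'cx': 324.3071154017478, 'cy': 238.66104078859092, 'world_from_camera': array([[ 2.67155627e-02, -9.94090566e-01,  1.05215138e-01,
         4.63300874e+02],
       [-9.99636179e-01, -2.61760267e-02,  6.50573497e-03,
         1.63703500e+02],
       [-3.71317550e-03, -1.05350663e-01, -9.94428203e-01,
         9.29445607e+02],
       [ 0.00000000e+00,  0.00000000e+00,  0.00000000e+00,
         1.00000000e+00]])}
```

View pics/scene0.png

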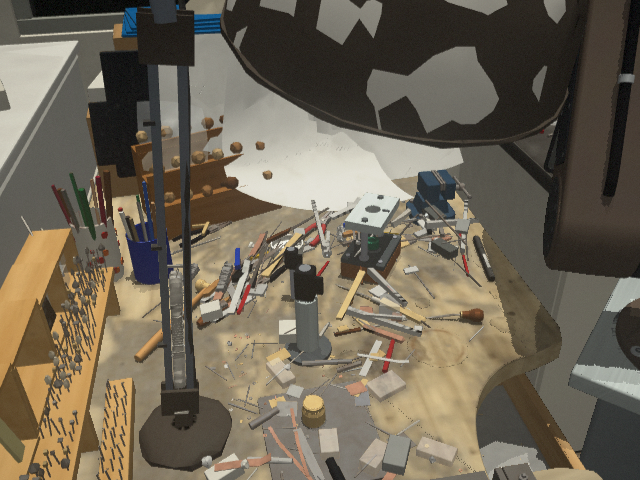

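View pics/top0.png

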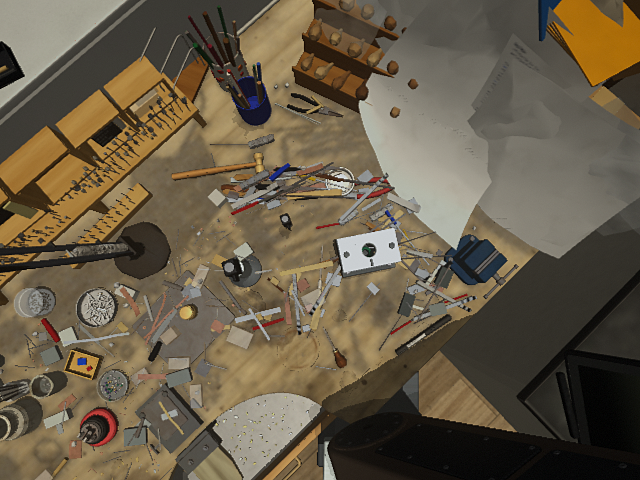

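```bash
cat > h.py <<'E'
import numpy as np,cv2
from cell import get_calibration
def K(n):
    c=get_calibration(n); f=240/np.tan(np.radians(c["vfov"]/2)); return f,c["cx"],c["cy"],np.array(c["world_from_camera"])
def plane(n,uv,z):
    f,cx,cy,T=K(n); uv=np.atleast_2d(uv).astype(float)
    d=np.c_[(uv[:,0]-cx)/f,(uv[:,1]-cy)/f,np.ones(len(uv))]@T[:3,:3].T
    return T[:3,3]+d*((z-T[2,3])/d[:,2])[:,None]
def cloud(n,d):
    f,cx,cy,T=K(n); v,u=np.mgrid[:480,:640]
    P=np.stack([(u-cx)/f*d,(v-cy)/f*d,d],-1); return P@T[:3,:3].T+T[:3,3]
def proj(n,P):
    f,cx,cy,T=K(n); p=(np.atleast_2d(P)-T[:3,3])@T[:3,:3]; return np.c_[p[:,0]/p[:,2]*f+cx,p[:,1]/p[:,2]*f+cy]
def crop(im,x0,x1,y0,y1,s,name): cv2.imwrite(name,cv2.resize(im[y0:y1,x0:x1],None,fx=s,fy=s,interpolation=cv2.INTER_CUBIC))
E
python3 - <<'E'
from h import *
for n,b in(("top",(200,420,190,300)),("scene",(250,420,180,370))):
    z=np.load(n+"0.npz"); p,d=z["p"],z["d"]
    crop(p,*b,3.6 if n=="top" else 3.1,f"pics/{n}0c.png")
    C=cloud(n,d)
    for uv in ([(233,263),(240,270),(256,275),(285,221),(346,245),(368,240),(390,250),(368,250)] if n=="top" else [(308,268),(308,320),(293,253),(372,195),(390,205),(373,211),(375,240),(400,60),(170,100)]):
        print(n,uv,C[uv[1],uv[0]].round(0),d[uv[1],uv[0]])
E
```

```text
top (233, 263) [498. 330. 154.] 775.5068
top (240, 270) [486. 322. 127.] 801.73676
top (256, 275) [480. 311.  11.] 915.79266
top (285, 221) [583. 245. 100.] 838.192
top (346, 245) [538. 128. 117.] 815.28455
top (368, 240) [549.  87. 113.] 820.0455
top (390, 250) [531.  46. 115.] 816.03485
top (368, 250) [535.  81.  52.] 879.1619
scene (308, 268) [487. 334. 152.] 870.54645
scene (308, 320) [480. 348.  72.] 899.96783
scene (293, 253) [580. 251.  98.] 1002.58936
scene (372, 195) [559.  42. 116.] 1125.0933
scene (390, 205) [513.  58. 117.] 1090.635
scene (373, 211) [539.  71. 103.] 1101.9333
scene (375, 240) [529.  79.  50.] 1120.0591
scene (400, 60) [182. 662. 570.] 271.10672
scene (170, 100) [1003.   95.  226.] 1251.4016
```

View pics/top0c.png

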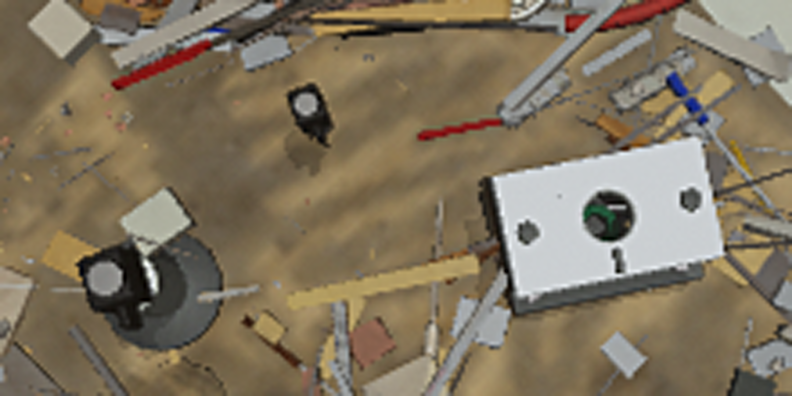

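View pics/scene0c.png

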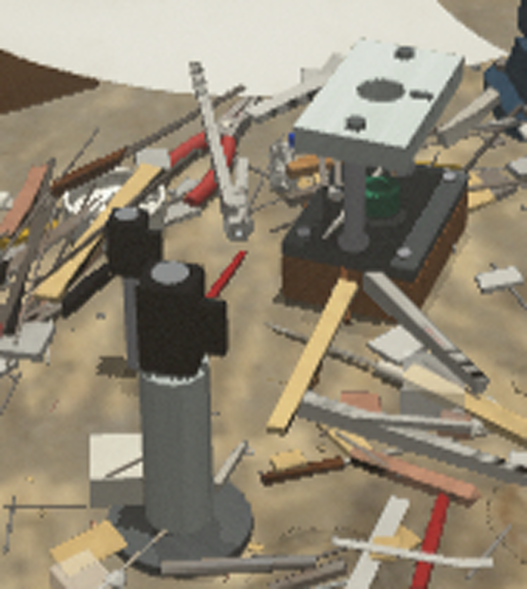

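```bash
cat > meas.py <<'E'
from h import *
def stand(n,p,d):
    C=cloud(n,d)
    r=np.hypot(C[...,0]-537,C[...,1]-84)
    m=((abs(C[...,2]-117)<9)&(r<75)&(p.min(-1)>110)).astype(np.uint8)
    m=cv2.morphologyEx(m,cv2.MORPH_CLOSE,np.ones((3,3)))
    cs,hi=cv2.findContours(m,cv2.RETR_CCOMP,cv2.CHAIN_APPROX_NONE)
    i=max(range(len(cs)),key=lambda i:cv2.contourArea(cs[i]))
    Q=plane(n,cs[i][:,0],117)[:,:2]
    print(n,"plate",cv2.minAreaRect(Q.astype(np.float32)), len(Q))
    for j,c in enumerate(cs):
        if hi[0][j][3]==i and len(c)>=5:
            q=plane(n,c[:,0],117)[:,:2].astype(np.float32)
            print("  hole",c[:,0].mean(0).round(1),cv2.contourArea(q),cv2.minEnclosingCircle(q), q.mean(0))
def grip(n,p,d,c=(490,327)):
    C=cloud(n,d); r=np.hypot(C[...,0]-c[0],C[...,1]-c[1])
    g=p.max(-1)
    top=(abs(C[...,2]-153)<8)&(r<35)
    lt=top&(g>90)
    v,u=np.nonzero(lt); q=plane(n,np.c_[u,v],153); print(n,"disc px",u.mean(),v.mean(),len(u),"at153",q.mean(0).round(1),"depth",C[lt].mean(0).round(1))
    cs,_=cv2.findContours(top.astype(np.uint8),cv2.RETR_EXTERNAL,cv2.CHAIN_APPROX_NONE)
    k=max(cs,key=cv2.contourArea); print("  top face rect",cv2.minAreaRect(plane(n,k[:,0],153)[:,:2].astype(np.float32)))
    cc=q.mean(0)[:2]
    fm=(abs(C[...,2]-128)<20)&(np.hypot(C[...,0]-cc[0],C[...,1]-cc[1])>17)&(r<45)&(g<70)
    v,u=np.nonzero(fm); print("  fin pts",len(u),C[fm].mean(0).round(1)); 
    f2=fm&(abs(C[...,2]-141)<5); 
    if f2.any():
        dd=C[f2].mean(0)[:2]-cc; print("  fin top",f2.sum(),C[f2].mean(0).round(1),"dir deg",np.degrees(np.arctan2(dd[1],dd[0])))
E
python3 - <<'E'
from meas import *
for n in("top","scene"):
    z=np.load(n+"0.npz"); p,d=z["p"],z["d"]
    stand(n,p,d); grip(n,p,d)
z=np.load("top0.npz"); C=cloud("top",z["d"])
crop(z["p"],215,265,245,295,14,"pics/g0.png")
print(C[258:284,222:250,2].round(0).astype(int))
E
```

```text
top plate ((531.0291137695312, 85.66436004638672), (63.696163177490234, 110.07614135742188), 12.799002647399902) 179
  hole [345.7 254. ] 107.62083162576891 ((521.59423828125, 128.43577575683594), 6.429797172546387) [521.6049  128.50095]
  hole [391.2 244.8] 113.44393891806249 ((540.7166137695312, 44.29567337036133), 6.7057342529296875) [540.9573   44.07094]
  hole [368.7 249.7] 607.3771420598496 ((531.1071166992188, 86.14225006103516), 14.775691032409668) [530.8079    85.768135]
top disc px 228.7605633802817 266.88732394366195 71 at153 [490.6 337.  153. ] depth [490.6 336.8 153.8]
  top face rect ((490.7431945800781, 335.5072021484375), (28.130582809448242, 24.52848243713379), 21.25993537902832)
  fin pts 34 [472.2 327.  132. ]
  fin top 16 [471.  328.5 140.1] dir deg -156.5835959258759
scene plate ((530.827392578125, 86.90252685546875), (64.44562530517578, 110.94407653808594), 12.566715240478516) 133
  hole [364.3 219.6] 176.0942007144913 ((523.3099365234375, 125.74214935302734), 9.23048210144043) [523.2001  126.11212]
  hole [372.7 209. ] 586.5801012301818 ((529.1650390625, 87.328
[... 2719 characters left out ...]
 -2   2   0  -2   0   1   1  -2   5   7   8 140 142 138 142 129 121  11
    7  11   9   8  11   7   8  11  12  11]
 [  0   0  -1   0   0   1   1  -2   8   7   8 139 141 139 139 132 126 115
   10  10   9   9   7  10  11   8   8  10]
 [  1  -3  -1  -2  -1   2  -2   0  -3   7   9   8 141 141 139 134 124 116
   10   6 929  13   7   9   8   9  10  12]
 [ 24  -4  -1   1  -1  -1  -5  -2  -1  -1   7   5  10   9  10 118   9   7
    9   7  10   8   8   8   6  11  10   6]
 [ 25  21   0   2   1  -2  -3  -3  -4   2  -1   4   8   8   9  10   8   8
    6  12   6   8   8   9  10  10   7   9]
 [ 28  23  20   0  -2   1  -3  -1  -1  -1  -1  -3   8   8   5  10  10   8
    8   7   7  10   8  10   8   6   7   7]]
```

View pics/g0.png

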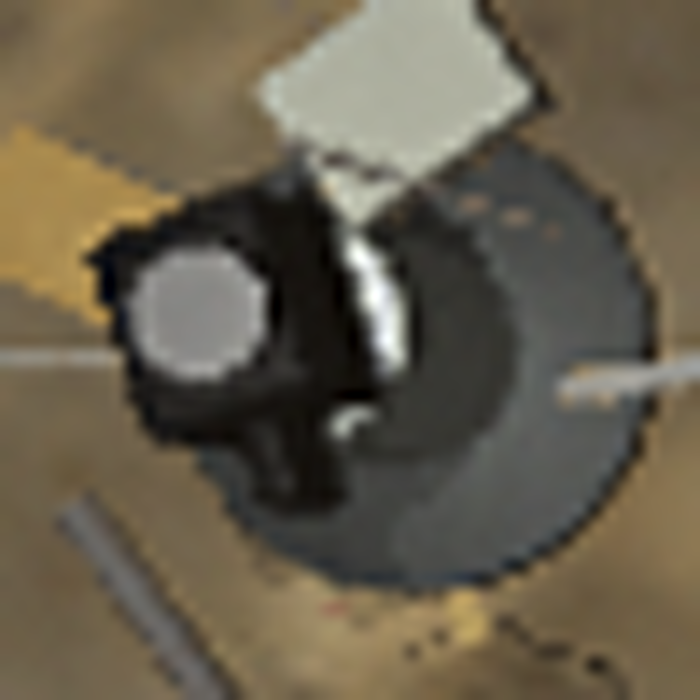

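```bash
python3 - <<'E'
from h import *
A=[]
for n in("top","scene"):
    z=np.load(n+"0.npz"); C=cloud(n,z["d"])[z["d"]>0]; A.append(C.reshape(-1,3))
A=np.concatenate(A); A=A[(A[:,2]<800)]
# height map max (98pct) in 50mm cells
print("cols y:",list(range(600,-700,-50)))
for x in range(850,100,-50):
    r=[]
    for y in range(600,-700,-50):
        s=A[(abs(A[:,0]-x)<25)&(abs(A[:,1]-y)<25),2]
        r.append(int(np.percentile(s,99)) if len(s)>8 else -99)
    print(x,r)
E
```

```text
cols y: [600, 550, 500, 450, 400, 350, 300, 250, 200, 150, 100, 50, 0, -50, -100, -150, -200, -250, -300, -350, -400, -450, -500, -550, -600, -650]
850 [281, 280, 174, 171, 207, 144, 167, 24, 70, 93, 99, 142, 191, 271, 373, 366, 368, 370, 215, 161, 126, -99, 47, -99, -99, -99]
800 [280, 180, 172, 136, 2, 157, 159, 2, 17, 2, 75, 93, 131, 185, 289, 349, 349, 348, 290, 162, 161, -99, -99, -99, -99, -99]
750 [181, 180, 117, 87, 5, 25, 25, 2, 2, 2, 59, 70, 94, 126, 195, 253, 347, 346, 308, -99, -99, -99, -99, -99, -99, -99]
700 [194, 140, 87, 16, 16, 46, 61, 60, 56, 62, 51, 67, 72, 90, 116, 170, 221, 275, 303, -99, -99, -99, -99, -99, -99, -83]
650 [116, 87, 2, 2, 58, 56, 62, 63, 61, 54, 60, 64, 59, 68, 84, 112, 149, 194, 263, 247, -99, -99, -99, -99, -52, -68]
600 [87, 27, 2, 5, 58, 46, 48, 101, 5, 47, 51, 56, 61, 55, 65, 63, 94, 130, 173, 215, 176, 69, -99, -24, -36, -99]
550 [84, 165, 31, 32, 7, 30, 29, 89, 3, 118, 119, 120, 54, 54, 86, 88, 85, 83, 117, 142, -99, -99, 8, -7, -99, -99]
500 [24, 533, 22, 36, 38, 154, 150, 20, 28, 120, 119, 118, 56, 60, 87, 88, 86, 1, -99, -99, -99, 66, 13, -99, -99, -99]
450 [39, 546, 541, 37, 47, 140, 9, 20, 37, 37, 3, 6, 55, 54, 56, 61, 61, -99, -99, -99, 71, 71, 78, 70, -99, -99]
400 [19, 38, 15, 39, 26, 25, 19, 12, 38, 8, 3, 3, 39, 50, 49, 27, -99, -99, -99, 71, 71, 72, 78, 81, -99, -99]
350 [15, 22, 32, 33, 25, 23, 13, 3, 14, 15, 2, 13, 14, 14, 2, -99, -99, -99, 171, 206, 73, 72, -99, -99, -99, -99]
300 [15, 15, 37, 41, 7, 3, 3, 3, 3, 21, 18, 3, 466, 510, 536, 510, -99, 71, 154, 202, -99, -99, -99, -99, -99, -99]
250 [12, 20, 40, 42, 34, 3, 2, 2, 2, 4, 362, 454, 475, -99, -99, -99, 71, 71, 134, 191, -99, -99, -99, -99, -99, -99]
200 [57, 39, 52, 33, 35, 2, -2, -184, -2, 267, 364, 461, 480, -99, -99, -99, -99, 71, 104, 180, -99, -99, -99, -99, -99, -99]
150 [590, 582, 52, 29, 30, 23, -184, -184, -128, 241, 348, 386, 1, 1, 1, 0, -684, -771, -94, -90, -766, -770, -99, -99, -99, -99]
```

```bash
python3 - <<'E'
from h import *
for n,L in(("top",[(340,470),(400,450),(450,450),(500,455),(560,470),(620,470),(600,400),(450,400),(350,420),(420,350)]),("scene",[(560,250),(600,20),(600,100),(620,200),(570,100),(600,350),(550,180),(630,400),(505,150)])):
    z=np.load(n+"0.npz"); C=cloud(n,z["d"])
    for u,v in L: print(n,u,v,C[v,u].round(0))
z=np.load("top0.npz");crop(z["p"],300,640,300,480,2.3,"pics/arm.png")
E
```

```text
top 340 470 [189. 135. 244.]
top 400 450 [247.  59. 318.]
top 450 450 [266.   6. 369.]
top 500 455 [282. -33. 423.]
top 560 470 [293. -65. 489.]
top 620 470 [ 307. -101.  521.]
top 600 400 [ 276. -322.  136.]
top 450 400 [  43. -318. -784.]
top 350 420 [190. 107.   0.]
top 420 350 [334. -35.   2.]
scene 560 250 [201. 155. 188.]
scene 600 20 [239.  25. 454.]
scene 600 100 [210.  67. 367.]
scene 620 200 [151. 111. 258.]
scene 570 100 [251.  49. 354.]
scene 600 350 [126.  89.  -1.]
scene 550 180 [ 340. -301.   61.]
scene 630 400 [ 66. 160. -10.]
scene 505 150 [ 490. -452.   34.]
```

View pics/arm.png

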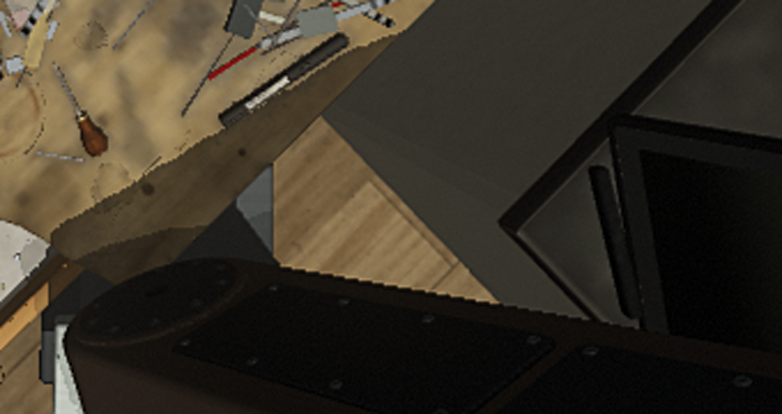

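```bash
python3 - <<'E'
from h import *
for n in("scene","top"):
    z=np.load(n+"0.npz"); C=cloud(n,z["d"])
    m=(z["d"]>0)&(C[...,2]>250)&(C[...,1]>250)&(C[...,0]<700)
    P=C[m]; print(n,len(P),P.min(0),P.max(0), np.percentile(P,[1,5,50,95,99],axis=0).round(0))
    for y in range(250,900,50):
        s=P[abs(P[:,1]-y)<25]
        if len(s)>5: print(y,len(s),np.percentile(s,1,axis=0).round(0),np.percentile(s,99,axis=0).round(0))
E
```

```text
scene 51704 [130.86256662 517.52099502 250.04904403] [517.2452615  679.16016312 594.50606988] [[132. 532. 272.]
 [135. 540. 400.]
 [186. 649. 561.]
 [485. 675. 589.]
 [504. 677. 593.]]
500 114 [457. 518. 532.] [469. 525. 543.]
550 8917 [132. 528. 255.] [511. 573. 577.]
600 7543 [132. 577. 526.] [147. 625. 590.]
650 32098 [145. 626. 530.] [287. 675. 593.]
700 3032 [207. 675. 541.] [254. 678. 579.]
top 1304 [468.04137906 526.44938033 250.05017083] [516.4288075  568.43963795 443.19628668] [[470. 528. 251.]
 [473. 531. 259.]
 [493. 543. 343.]
 [511. 558. 424.]
 [514. 561. 438.]]
550 1304 [470. 528. 251.] [514. 561. 438.]
```

```bash
cat > go.py <<'E'
import sys,numpy as np
from scipy.spatial.transform import Rotation as R
from cell import env
def go(t,yaw,cmd=None):
    s=env.state(); p=np.array(s["eef_pos"]); r=R.from_euler("xyz",s["tcp_rot"])
    g=R.from_euler("xyz",[np.pi,0,yaw])
    print("t",round(s["t"],2),"pos",p.round(1),"rot",np.array(s["tcp_rot"]).round(4),"j",s["joints"].round(2),"F",s["ft_force"].round(1),"op",round(s["opening"],3))
    print("turn",(r.inv()*g).as_rotvec().round(4),"shift_m",(r.inv().apply(np.array(t)-p)/1000).round(4))
if __name__=="__main__":
    a=list(map(float,sys.argv[1:])); go(a[:3],a[3])
E
python3 go.py 560 -150 320 0.372
```

```text
t 0.1 pos [ 280.1 -558.5  214.1] rot [-3.1407e+00 -1.0000e-04  4.6480e-01] j [-1.21  0.49  1.56  0.    1.09 -0.11] F [-0.7 -0.9 -0.8] op 1.003
turn [-0.0009 -0.0001  0.0928] shift_m [ 0.4333 -0.2398 -0.1056]
```

>>> {"fn": "arm_command", "kwargs": {
  "targets": [
    [[0,0,0],[0,0,-0.05],0],
    [[0,0,0],[0,0,-0.1],0],
    [[0,0,0.05],[0.433,-0.24,-0.106],0],
    [[0,0,0.093],[0.433,-0.24,-0.106],0],
    [[0,0,0.093],[0.433,-0.24,-0.106],0],
    [[0,0,0.093],[0.433,-0.24,-0.106],0],
    [[0,0,0.093],[0.433,-0.24,-0.106],0],
    [[0,0,0.093],[0.433,-0.24,-0.106],0]
  ]
}}

```text
t: 0.9
eef_pos: [450.2, -309.4, 318.2]
tcp_rot: [-3.141, 0.0, 0.371]
ft_force: [1.1, -1.6, -0.3]
opening: 0.902
```

```bash
python3 go.py 560 0 320 0.372
```

```text
t 0.9 pos [ 450.2 -309.4  318.2] rot [-3.1415e+00  1.0000e-04  3.7120e-01] j [-0.72  0.29  1.6  -0.    1.25  0.48] F [ 1.1 -1.6 -0.3] op 0.902
turn [-0.0001  0.0001 -0.0008] shift_m [ 0.2146 -0.2485 -0.0018]
```

>>> {"fn": "arm_command", "kwargs": {
  "targets": [
    [[0,0,0],[0.215,-0.249,0],0],
    [[0,0,0],[0.215,-0.249,0],0],
    [[0,0,0],[0.215,-0.249,0],0],
    [[0,0,0],[0.215,-0.249,0],0],
    [[0,0,0],[0.215,-0.249,0],0],
    [[0,0,0],[0.215,-0.249,0],0],
    [[0,0,0],[0.215,-0.249,0],0],
    [[0,0,0],[0.215,-0.249,0],0]
  ]
}}

```text
t: 1.7
eef_pos: [559.9, 2.2, 317.8]
tcp_rot: [-3.141, 0.0, 0.376]
ft_force: [-0.5, -0.7, 0.4]
opening: 0.995
```

```bash
python3 go.py 490.8 336 250 0.372
```

```text
t 1.7 pos [559.9   2.2 317.8] rot [-3.1409e+00  4.0000e-04  3.7570e-01] j [-0.11  0.31  1.57  0.    1.26  1.08] F [-0.5 -0.7  0.4] op 0.995
turn [-0.0007  0.0004  0.0037] shift_m [ 0.0582 -0.3358  0.068 ]
```

>>> {"fn": "arm_command", "kwargs": {
  "targets": [
    [[0,0,0],[0.058,-0.336,0],0],
    [[0,0,0],[0.058,-0.336,0],0],
    [[0,0,0],[0.058,-0.336,0],0],
    [[0,0,0],[0.058,-0.336,0],0],
    [[0,0,0],[0.058,-0.336,0],0],
    [[0,0,0],[0.058,-0.336,0],0],
    [[0,0,0],[0.058,-0.336,0.068],0],
    [[0,0,0],[0.058,-0.336,0.068],0]
  ]
}}

```text
t: 2.5
eef_pos: [490.2, 334.3, 248.0]
tcp_rot: [3.141, 0.002, 0.373]
ft_force: [0.2, -0.1, -0.9]
opening: 0.999
```

```bash
python3 go.py 490.8 336 190 0.372; python3 - <<'E'
from h import *
from cell import read_camera
for n in("scene","top"):
    p,d=read_camera(n); np.savez(n+"1.npz",p=p,d=d); cv2.imwrite(f"pics/{n}1.png",p)
E
```

```text
t 2.5 pos [490.2 334.3 248. ] rot [3.1413e+00 1.6000e-03 3.7340e-01] j [ 0.49  0.41  1.6  -0.    1.13  1.68] F [ 0.2 -0.1 -0.9] op 0.999
turn [0.0003 0.0016 0.0014] shift_m [ 0.0013 -0.0014  0.058 ]
```

View pics/scene1.png

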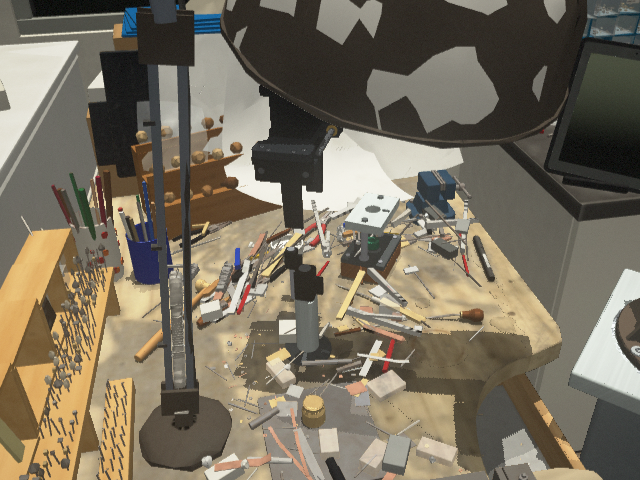

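View pics/top1.png

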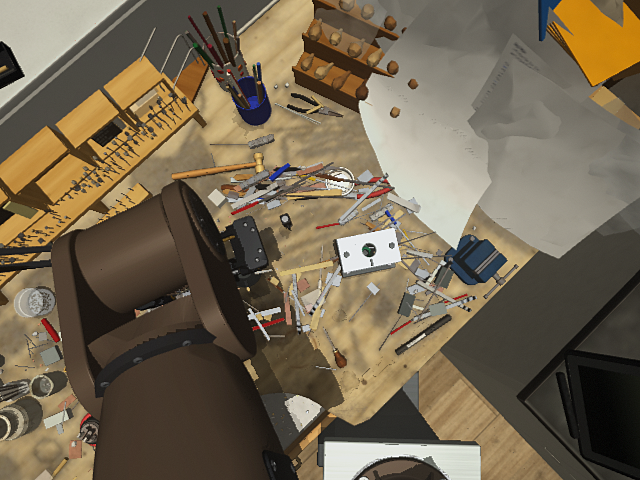

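```bash
python3 - <<'E'
from h import *
for n in("scene","top"):
    print(n,proj(n,[[490,334,248],[490,334,190],[490.8,336,153]]).round(1))
z=np.load("scene1.npz");C=cloud("scene",z["d"])
for u,v in((290,215),(296,215),(300,222),(290,150),(310,165),(265,170),(285,180),(300,180)):print(u,v,C[v,u].round(0))
crop(z["p"],220,380,80,320,2.5,"pics/s1c.png")
E
```

```text
scene [[304.1 207.6]
 [305.5 244.7]
 [305.1 267.4]]
top [[217.2 264.8]
 [225.7 266.4]
 [229.3 266.8]]
290 215 [471. 388. 269.]
296 215 [465. 384. 269.]
300 222 [461. 381. 259.]
290 150 [450. 407. 367.]
310 165 [425. 405. 355.]
265 170 [479. 418. 340.]
285 180 [457. 411. 330.]
300 180 [441. 403. 331.]
```

View pics/s1c.png

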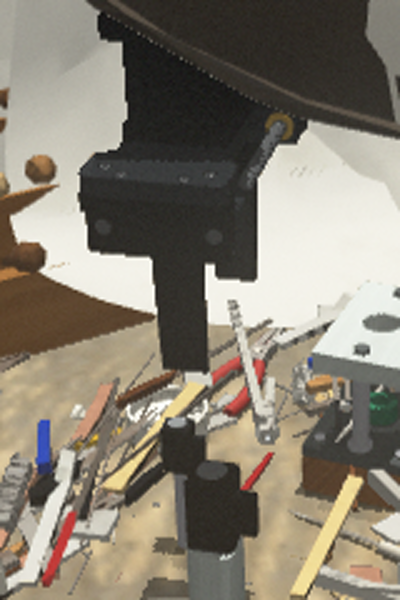

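>>> {"fn": "arm_command", "kwargs": {
  "targets": [
    [[0,0,0.001],[0.001,-0.001,0.03],0],
    [[0,0,0.001],[0.001,-0.001,0.06],0],
    [[0,0,0.001],[0.001,-0.001,0.06],0],
    [[0,0,0.001],[0.001,-0.001,0.06],0]
  ]
}}

```text
t: 3.0
eef_pos: [492.9, 333.7, 191.8]
tcp_rot: [3.141, -0.001, 0.37]
ft_force: [0.7, -0.2, 1.3]
opening: 1.004
```

```bash
python3 go.py 490.8 336 112 0.372
```

```text
t 3.0 pos [492.9 333.7 191.8] rot [ 3.1415e+00 -9.0000e-04  3.6980e-01] j [ 0.48  0.47  1.66 -0.    1.01  1.69] F [ 0.7 -0.2  1.3] op 1.004
turn [ 0.0001 -0.0009 -0.0022] shift_m [-0.0012 -0.0029  0.0798]
```

>>> {"fn": "arm_command", "kwargs": {
  "targets": [
    [[0,0,-0.002],[-0.001,-0.003,0.03],0],
    [[0,0,-0.002],[-0.001,-0.003,0.05],0],
    [[0,0,-0.002],[-0.001,-0.003,0.07],0],
    [[0,0,-0.002],[-0.001,-0.003,0.079],0],
    [[0,0,-0.002],[-0.001,-0.003,0.079],0],
    [[0,0,-0.002],[-0.001,-0.003,0.079],0]
  ]
}}

```text
t: 3.6
eef_pos: [490.7, 337.0, 112.8]
tcp_rot: [-3.141, -0.002, 0.373]
ft_force: [0.8, 0.2, -0.3]
opening: 1.0
```

```bash
python3 go.py 490.8 336 112 0.372;python3 - <<'E'
from h import *
from cell import read_camera
p,d=read_camera("scene"); crop(p,230,400,130,370,2.5,"pics/s2c.png")
E
python3 go.py 490.8 336 112 0.372
```

```text
t 3.6 pos [490.7 337.  112.8] rot [-3.1415e+00 -2.0000e-03  3.7260e-01] j [ 0.49  0.57  1.74 -0.    0.83  1.69] F [ 0.8  0.2 -0.3] op 1.0
turn [-0.0001 -0.002   0.0006] shift_m [-0.0003  0.001   0.0008]
t 3.65 pos [490.7 337.1 112.8] rot [-3.1415e+00 -2.2000e-03  3.7280e-01] j [ 0.49  0.57  1.74 -0.    0.83  1.69] F [-0.3 -0.   0.1] op 0.998
turn [-0.0001 -0.0022  0.0008] shift_m [-0.0003  0.001   0.0008]
```

View pics/s2c.png

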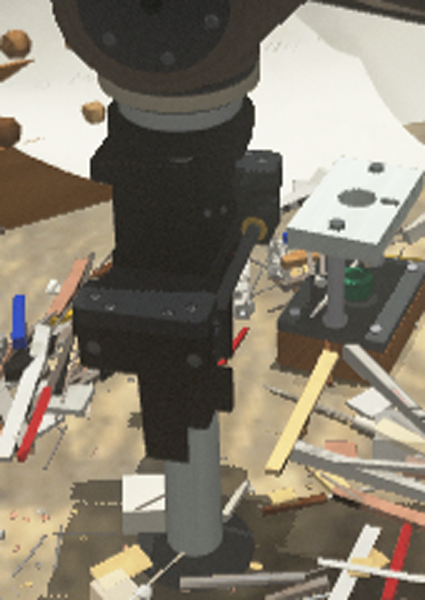

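>>> {"fn": "arm_command", "kwargs": {
  "targets": [
    [[0,0,0],[0,0.001,0],120],
    [[0,0,0],[0,0.001,0],200],
    [[0,0,0],[0,0.001,0],255],
    [[0,0,0],[0,0.001,0],255],
    [[0,0,0],[0,0.001,0],255],
    [[0,0,0],[0,0.001,0],255],
    [[0,0,0],[0,0.001,0],255]
  ]
}}

```text
t: 4.35
eef_pos: [490.3, 335.9, 111.2]
tcp_rot: [3.141, 0.0, 0.373]
ft_force: [-0.7, -0.2, -0.2]
opening: 0.469
```

```bash
python3 go.py 490.8 336 112 0.372;python3 - <<'E'
from h import *
from cell import read_camera
p,d=read_camera("scene"); crop(p,230,400,130,370,2.5,"pics/s3c.png")
E
```

```text
t 4.35 pos [490.3 335.9 111.2] rot [3.1415e+00 1.0000e-04 3.7280e-01] j [ 0.49  0.57  1.74 -0.    0.83  1.69] F [-0.7 -0.2 -0.2] op 0.469
turn [0.0001 0.0001 0.0008] shift_m [ 0.0005  0.0001 -0.0008]
```

View pics/s3c.png

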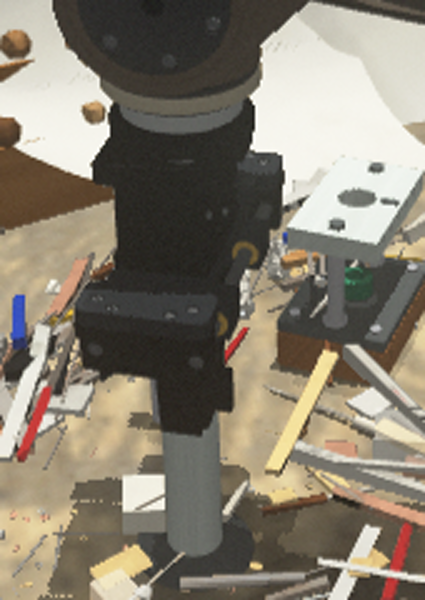

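Still closing (opening 0.47); keep waiting.

>>> {"fn": "arm_command", "kwargs": {
  "targets": [
    [[0,0,0],[0,0,0],255],
    [[0,0,0],[0,0,0],255],
    [[0,0,0],[0,0,0],255],
    [[0,0,0],[0,0,0],255],
    [[0,0,0],[0,0,0],255],
    [[0,0,0],[0,0,0],255]
  ]
}}

```text
t: 5.0
eef_pos: [490.3, 335.9, 111.2]
tcp_rot: [3.141, 0.0, 0.373]
ft_force: [0.3, -0.4, -0.8]
opening: 0.252
```

```bash
python3 go.py 490.8 336 112 0.372
```

```text
t 5.0 pos [490.3 335.9 111.2] rot [3.1415 0.     0.3728] j [ 0.49  0.57  1.74 -0.    0.83  1.69] F [ 0.3 -0.4 -0.8] op 0.252
turn [0.0001 0.     0.0008] shift_m [ 0.0005  0.0001 -0.0008]
```

>>> {"fn": "arm_command", "kwargs": {
  "targets": [
    [[0,0,0],[0,0,-0.003],255],
    [[0,0,0],[0,0,-0.01],255],
    [[0,0,0],[0,0,-0.025],255],
    [[0,0,0],[0,0,-0.05],255],
    [[0,0,0],[0,0,-0.08],255],
    [[0,0,0],[0,0,-0.11],255],
    [[0,0,0],[0,0,-0.135],255],
    [[0,0,0],[0,0,-0.15],255]
  ]
}}

```text
t: 5.8
eef_pos: [490.5, 336.1, 264.0]
tcp_rot: [-3.141, -0.003, 0.373]
ft_force: [-0.1, 0.5, -1.4]
opening: 0.253
```

>>> {"fn": "arm_command", "kwargs": {
  "targets": [
    [[0,0,0],[0,0,0],255],
    [[0,0,0],[0,0,0],255]
  ]
}}

```text
t: 6.0
eef_pos: [490.0, 335.8, 261.0]
tcp_rot: [3.141, 0.0, 0.373]
ft_force: [0.2, 0.2, -1.7]
opening: 0.249
```

```bash
python3 go.py 531 86 261 0.372;python3 - <<'E'
from h import *
from cell import read_camera
p,d=read_camera("scene"); crop(p,230,400,80,320,2.5,"pics/s4c.png")
E
```

```text
t 6.0 pos [490.  335.8 261. ] rot [3.1415e+00 1.0000e-04 3.7280e-01] j [ 0.49  0.4   1.58 -0.    1.16  1.69] F [ 0.2  0.2 -1.7] op 0.249
turn [0.0001 0.0001 0.0008] shift_m [-0.0528  0.2476  0.    ]
```

View pics/s4c.png

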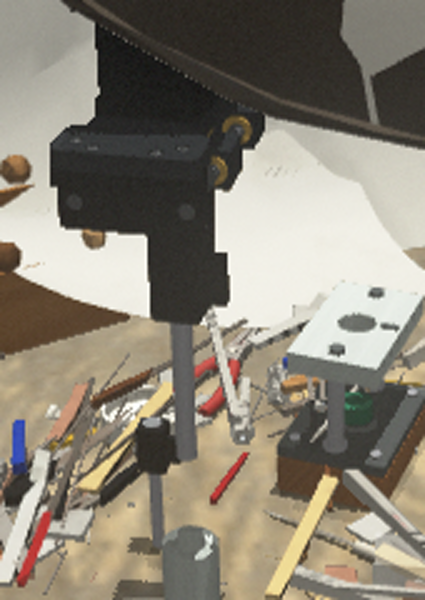

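>>> {"fn": "arm_command", "kwargs": {
  "targets": [
    [[0,0,0],[-0.004,0.018,0],255],
    [[0,0,0],[-0.011,0.053,0],255],
    [[0,0,0],[-0.02,0.093,0],255],
    [[0,0,0],[-0.028,0.133,0],255],
    [[0,0,0],[-0.037,0.173,0],255],
    [[0,0,0],[-0.045,0.21,0],255],
    [[0,0,0],[-0.051,0.237,0],255],
    [[0,0,0],[-0.053,0.248,0],255]
  ]
}}

```text
t: 6.85
eef_pos: [531.0, 82.7, 260.5]
tcp_rot: [-3.142, 0.001, 0.37]
ft_force: [0.1, 0.5, -1.1]
opening: 0.253
```

>>> {"fn": "arm_command", "kwargs": {
  "targets": [
    [[0,0,0.05],[0,0,0],255],
    [[0,0,0.1],[0,0,0],255],
    [[0,0,0.15],[0,0,0],255],
    [[0,0,0.15],[0,0,0],255],
    [[0,0,0.15],[0,0,0],255],
    [[0,0,0.15],[0,0,0],255]
  ]
}}

```text
t: 7.45
eef_pos: [531.1, 85.7, 261.0]
tcp_rot: [-3.142, 0.0, 0.224]
ft_force: [-0.3, -0.6, -1.3]
opening: 0.25
```

```bash
python3 go.py 531 86 261 0.223;python3 - <<'E'
from h import *
from cell import read_camera
for n in("scene","top"):
    p,d=read_camera(n); np.savez(n+"5.npz",p=p,d=d)
    if n=="scene": crop(p,280,480,90,280,3,"pics/s5c.png")
    else: crop(p,280,440,180,310,4,"pics/t5c.png")
E
```

```text
t 7.45 pos [531.1  85.7 261. ] rot [-3.1416e+00  4.0000e-04  2.2410e-01] j [ 0.04  0.32  1.71 -0.    1.11  1.38] F [-0.3 -0.6 -1.3] op 0.25
turn [-0.      0.0004  0.0011] shift_m [-0.     -0.0003  0.    ]
```

View pics/s5c.png

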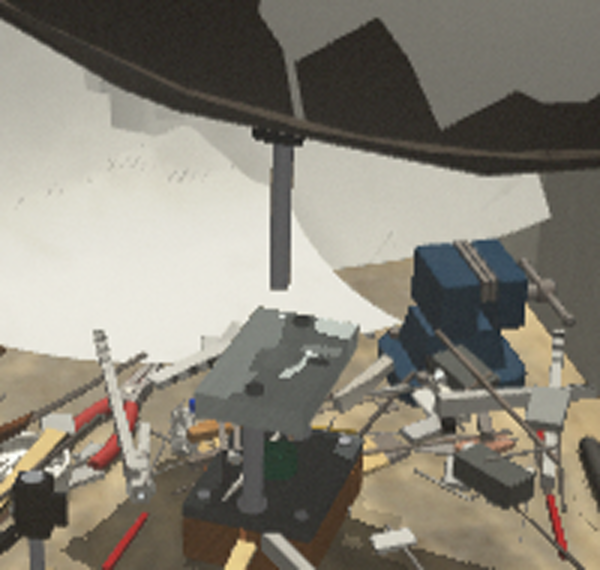

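View pics/t5c.png

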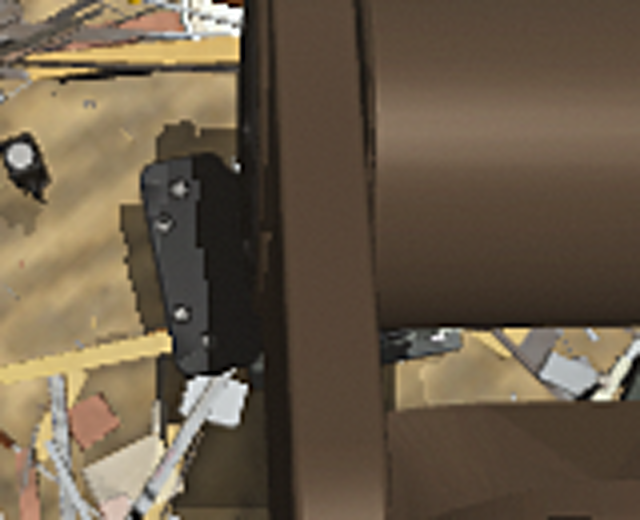

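>>> {"fn": "arm_command", "kwargs": {
  "targets": [
    [[0,0,0],[0,0,0.015],255],
    [[0,0,0],[0,0,0.033],255],
    [[0,0,0],[0,0,0.033],255],
    [[0,0,0],[0,0,0.033],255],
    [[0,0,0],[0,0,0.033],255]
  ]
}}

```text
t: 8.05
eef_pos: [531.6, 85.7, 229.1]
tcp_rot: [3.141, -0.001, 0.223]
ft_force: [-0.2, -0.5, -0.7]
opening: 0.251
```

```bash
cat > stem.py <<'E'
from h import *
from cell import read_camera
import sys
from scipy.ndimage import map_coordinates
def run(tag,zl):
    p,d=read_camera("scene"); np.savez("scene%s.npz"%tag,p=p,d=d); crop(p,300,450,120,260,5,"pics/s%s.png"%tag)
    C=cloud("scene",d)
    m=(np.hypot(C[...,0]-531,C[...,1]-86)<20)&(C[...,2]>125)&(C[...,2]<zl+100)&(d>0)
    rows=[]
    for v in range(480):
        u=np.nonzero(m[v])[0]
        if len(u)>=5: rows.append((v,u.min(),u.max(),(u.min()+u.max())/2,C[v,u,:].mean(0)))
    for r in rows[::4]: print(r[:4],r[4].round(1), "exp",)
    print("expected axis px",[ (z,proj("scene",[[531,86,z]])[0].round(1)) for z in(zl,zl+20,zl+40,zl+60,zl+80)])
    return rows
if __name__=="__main__": run(sys.argv[1],float(sys.argv[2]))
E
python3 go.py 531 86 228 0.223; python3 stem.py 6 130
```

```text
t 8.05 pos [531.6  85.7 229.1] rot [ 3.1413e+00 -1.2000e-03  2.2300e-01] j [ 0.04  0.35  1.75 -0.    1.03  1.39] F [-0.2 -0.5 -0.7] op 0.251
turn [ 0.0003 -0.0012 -0.    ] shift_m [-0.0005 -0.0005  0.0011]
(152, np.int64(364), np.int64(382), np.float64(373.0)) [528.2  96.2 228.1] exp
(156, np.int64(370), np.int64(379), np.float64(374.5)) [525.8  94.1 220.8] exp
(160, np.int64(370), np.int64(376), np.float64(373.0)) [530.4  90.5 211.1] exp
(164, np.int64(370), np.int64(376), np.float64(373.0)) [530.9  89.5 203.3] exp
(168, np.int64(370), np.int64(376), np.float64(373.0)) [530.1  90.3 196.5] exp
(172, np.int64(370), np.int64(376), np.float64(373.0)) [529.9  90.3 189.2] exp
(176, np.int64(369), np.int64(375), np.float64(372.0)) [531.6  90.5 181.5] exp
(180, np.int64(369), np.int64(375), np.float64(372.0)) [531.2  90.7 174.2] exp
(184, np.int64(369), np.int64(375), np.float64(372.0)) [531.7  89.5 166. ] exp
(188, np.int64(369), np.int64(375), np.float64(372.0)) [531.4  89.7 158.6] exp
(192, np.int64(369), np.int64(375), np.float64(372.0)) [530.8  90.2 151.3] exp
(196, np.int64(369), np.int64(375), np.float64(372.0)) [530.7  90.1 143.6] exp
(200, np.int64(369), np.int64(375), np.float64(372.0)) [531.4  89.7 135.5] exp
expected axis px [(130.0, array([372.9, 202. ])), (150.0, array([373.2, 191.7])), (170.0, array([373.5, 181.2])), (190.0, array([373.8, 170.5])), (210.0, array([374.1, 159.5]))]
```

View pics/s6.png

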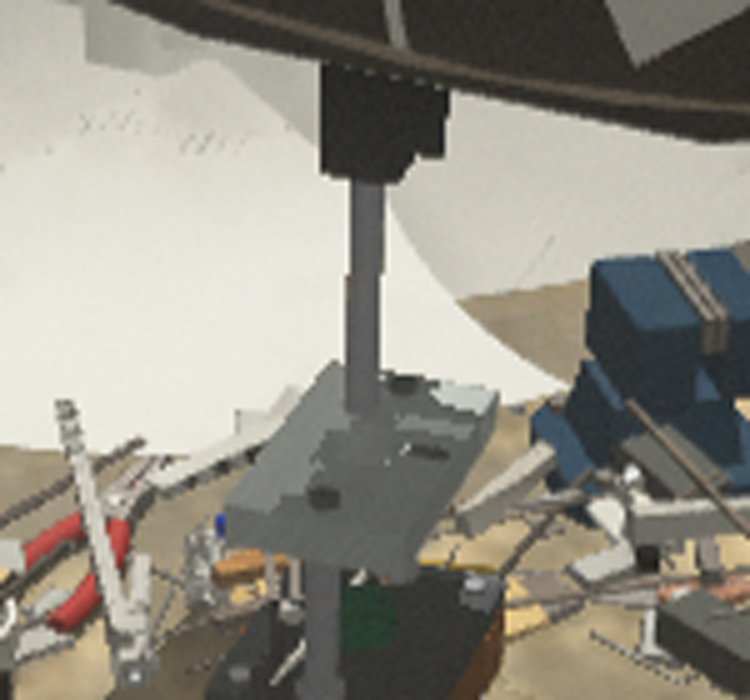

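>>> {"fn": "arm_command", "kwargs": {
  "targets": [
    [[0,0,0],[-0.001,0,0],255],
    [[0,0,0],[-0.001,0,0],255],
    [[0,0,0],[-0.001,0,0],255]
  ]
}}

```text
t: 8.4
eef_pos: [530.3, 85.4, 228.5]
tcp_rot: [3.141, -0.0, 0.223]
ft_force: [-0.4, -0.1, 0.0]
opening: 0.257
```

```bash
python3 go.py 530 85.7 162.2 0.223; python3 stem.py 7 130|tail -6; python3 - <<'E'
from h import *
p=np.load("scene7.npz")["p"].astype(float).sum(-1)
# subpixel stem edges: half-level crossing against local left/right background
for v in range(162,202,5):
    r=p[v-1:v+2].mean(0); s=r[371:374].mean()
    def edge(step):
        u=372
        bg=np.median([r[372+step*k] for k in range(7,11)]); h=(s+bg)/2
        while r[u+step]<h: u+=step
        return u+step*(h-r[u])/(r[u+step]-r[u])
    a,b=edge(-1),edge(1); print(v,round(a,2),round(b,2),"mid",round((a+b)/2,2),"w",round(b-a,2))
print(proj("scene",[[531,86,117],[530.3,87.2,117],[530.8,86.5,160]]))
E
```

```text
t 8.4 pos [530.3  85.4 228.5] rot [ 3.1415e+00 -3.0000e-04  2.2280e-01] j [ 0.04  0.35  1.76 -0.    1.03  1.38] F [-0.4 -0.1  0. ] op 0.257
turn [ 0.0001 -0.0003 -0.0002] shift_m [-0.0002 -0.0004  0.0663]
(187, np.int64(370), np.int64(376), np.float64(373.0)) [529.2  90.2 161.3] exp
(191, np.int64(370), np.int64(376), np.float64(373.0)) [529.3  89.7 153.5] exp
(195, np.int64(370), np.int64(376), np.float64(373.0)) [529.   89.7 145.9] exp
(199, np.int64(370), np.int64(376), np.float64(373.0)) [528.9  89.6 138.1] exp
(203, np.int64(370), np.int64(375), np.float64(372.5)) [529.6  89.6 130.1] exp
expected axis px [(130.0, array([372.9, 202. ])), (150.0, array([373.2, 191.7])), (170.0, array([373.5, 181.2])), (190.0, array([373.8, 170.5])), (210.0, array([374.1, 159.5]))]
162 370.5 377.31 mid 373.9 w 6.81
167 369.9 377.25 mid 373.57 w 7.35
172 369.54 376.51 mid 373.02 w 6.96
177 369.53 376.52 mid 373.02 w 6.99
182 369.5 376.52 mid 373.01 w 7.02
187 369.49 376.48 mid 372.99 w 6.99
192 369.3 376.49 mid 372.89 w 7.19
197 369.22 358.07 mid 363.64 w -11.16
[[372.71269376 208.5766167 ]
 [372.69969178 208.97023343]
 [373.29043688 186.61736631]]
```

>>> {"fn": "arm_command", "kwargs": {
  "targets": [
    [[0,0,0],[0,0,0.004],255],
    [[0,0,0],[0,0,0.01],255],
    [[0,0,0],[0,0,0.016],255],
    [[0,0,0],[0,0,0.022],255],
    [[0,0,0],[0,0,0.028],255],
    [[0,0,0],[0,0,0.033],255],
    [[0,0,0],[0,0,0.036],255],
    [[0,0,0],[0,0,0.036],255]
  ]
}}

```text
t: 9.25
eef_pos: [530.1, 85.4, 191.8]
tcp_rot: [-3.142, 0.001, 0.223]
ft_force: [0.8, 0.7, -0.9]
opening: 0.252
```

```bash
python3 go.py 530 85.7 162.2 0.223
```

```text
t 9.25 pos [530.1  85.4 191.8] rot [-3.1416e+00  7.0000e-04  2.2280e-01] j [ 0.04  0.39  1.8  -0.    0.95  1.38] F [ 0.8  0.7 -0.9] op 0.252
turn [-0.      0.0007 -0.0002] shift_m [-0.     -0.0003  0.0296]
```

>>> {"fn": "arm_command", "kwargs": {
  "targets": [
    [[0,0,0],[0,0,0.005],255],
    [[0,0,0],[0,0,0.01],255],
    [[0,0,0],[0,0,0.015],255],
    [[0,0,0],[0,0,0.02],255],
    [[0,0,0],[0,0,0.025],255],
    [[0,0,0],[0,0,0.029],255],
    [[0,0,0],[0,0,0.029],255],
    [[0,0,0],[0,0,0.029],255]
  ]
}}

```text
t: 10.05
eef_pos: [530.3, 85.4, 163.2]
tcp_rot: [3.142, 0.0, 0.223]
ft_force: [-0.1, 0.6, -1.9]
opening: 0.252
```

```bash
python3 go.py 530 85.7 162.2 0.223; python3 stem.py 8 64; python3 - <<'E'
from h import *
from cell import read_camera
p=np.load("scene8.npz")["p"]; crop(p,330,420,140,270,6,"pics/s8.png")
p,d=read_camera("top"); crop(p,300,440,190,310,5,"pics/t8.png")
print(proj("scene",[[530.8,86.5,64],[530.8,86.5,154],[531,86,54]]))
E
python3 go.py 530 85.7 162.2 0.223
```

```text
t 10.05 pos [530.3  85.4 163.2] rot [3.1415e+00 1.0000e-04 2.2280e-01] j [ 0.04  0.43  1.83 -0.    0.88  1.38] F [-0.1  0.6 -1.9] op 0.252
turn [ 0.0001  0.0001 -0.0002] shift_m [-0.0002 -0.0004  0.001 ]
(188, np.int64(364), np.int64(381), np.float64(372.5)) [529.3  95.7 161.8] exp
(192, np.int64(370), np.int64(378), np.float64(374.0)) [524.3  94.7 155.2] exp
(196, np.int64(370), np.int64(376), np.float64(373.0)) [529.   89.7 144. ] exp
(200, np.int64(370), np.int64(375), np.float64(372.5)) [529.7  89.7 136. ] exp
(204, np.int64(370), np.int64(375), np.float64(372.5)) [529.1  90.4 128.7] exp
expected axis px [(64.0, array([372. , 234.6])), (84.0, array([372.2, 224.9])), (104.0, array([372.5, 215.1])), (124.0, array([372.8, 205. ])), (144.0, array([373.1, 194.8]))]
[[371.92309126 234.71296668]
 [373.20109303 189.75998507]
 [371.83753371 239.31029127]]
t 10.15 pos [530.3  85.4 163.4] rot [ 3.1415e+00 -3.0000e-04  2.2280e-01] j [ 0.04  0.43  1.83 -0.    0.88  1.38] F [-0.3 -0.4 -1.7] op 0.251
turn [ 0.0001 -0.0003 -0.0002] shift_m [-0.0003 -0.0003  0.0012]
```

View pics/s8.png

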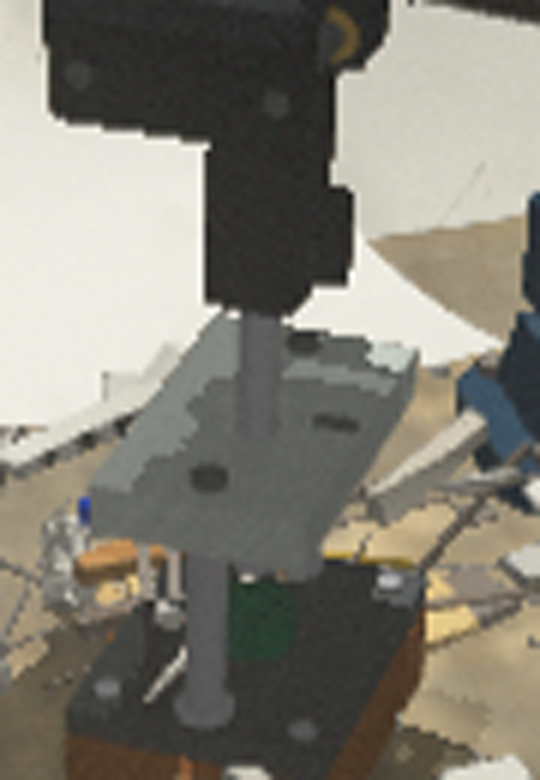

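View pics/t8.png

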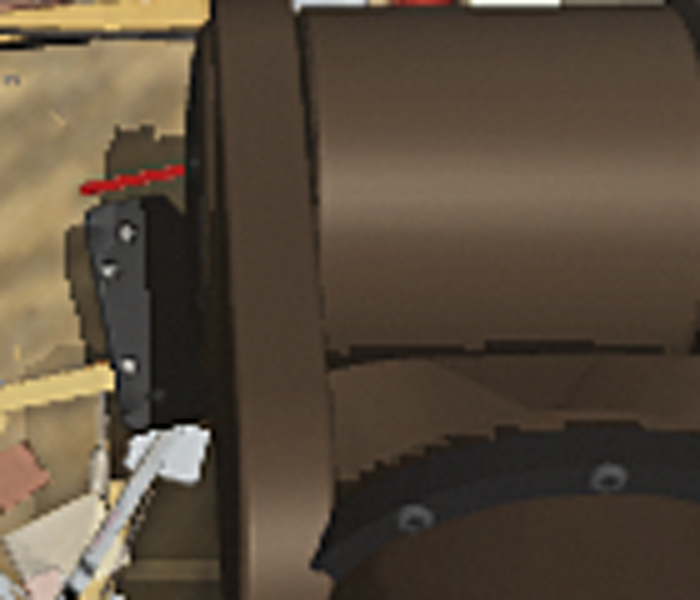

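```bash
python3 - <<'E'
from cell import env
print(abs(env.state()["qvel"]).max()); print(env.job_done())
s=env.state(); print(s["t"],s["eef_pos"],s["opening"],s["ft_force"])
E
```

```text
0.0022061082610108063
the job is handed in; nothing more can be done
None
the job is handed in; nothing more can be done
```

I lifted the larger scope out of the dock by its flats and carried it over the bore. There I turned it about 8.5° so its fin points the way the rib does. After a 1 mm correction taken from the scene camera, I lowered it through the bore and handed the job in at about 10 s. No verdict was reported.

**Last checks:**
- **Grip:** the fingers stood at 0.25 open, which matches the 24 mm flats. The arm was at rest and the wrist force was under 2 N throughout.
- **Centring and tilt:** the stem's midline was within about 0.3 px (roughly 0.5 mm) of the bore centre in the scene camera. The tool was upright to within 0.001 rad.
- **Fin:** the tool yaw was 12.8°, the same as the stand's measured yaw. In the last picture the fin stuck out on the same side as the rib.
- **Height:** I worked out the lens end as about 65 mm above the bench, so about 11 mm above the ring. This comes from the grasp offset, because the guide plate hides the lens end.

**Weak or disagreeing checks:**
- **Top camera:** the arm blocked its view of the bore at the end, so the final centring rests on the scene camera alone.
- **Fin angle before the grasp:** the scene camera's reading differed by about 20° because it mixed in the grip's side faces. I used the top camera's face rectangle and fin points instead, and these agreed within about 2°.
- **Bystanders:** I did not measure them again at the end. I saw no contact with any of them.

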